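# Clip a test coupon into its hanging carrier and hang it on the spring balance

## Task

Get the metal test coupon ready for weighing: lift the clip on the hanging carrier well up, slide the flat coupon in under it as far as the end stop, and lower the clip onto the coupon. Then lift the loaded carrier by its grip, hang its eye on the hook of the spring balance, and while still holding the grip tug it gently down, about a centimetre further than the load alone draws the hook, to be sure it is held; then let go and leave it hanging quietly. Leave the beaker, the bottle and the glass dish alone.

Things in the scene. Friction and masses are not known exactly. Their poses are not given: they have to be found in the camera images.
- carrier: Loose hanging carrier, 0.33 kg. Origin on its underside (at rest z = 0), straight below the neck; z up. Dark steel block at x -12 to +48 mm, 44 wide (y), 20 high; a thin neck at x = 0 up to an upright wire eye with a grip tab on top; flat grey tray, 40 wide, from x = -12 to -90. Loaded, its centre of mass lies under the neck, within some 3 mm.
- carrier_grip (a point): Point to grip on the carrier's black grip tab, 122 mm above the carrier's underside, over its origin. The tab is 16 (x) by 12 (y) mm and spans 96 to 134 mm high: grip it across carrier y.
- carrier_eye (a point): Underside of the top bar of the carrier's eye (rests on the hook), 92 mm above the carrier's underside, over its origin. The eye is 6 mm steel wire in the carrier's y-z plane; its opening is 20 wide (y) and 53 to 92 mm high, seen through along x.
- carrier_bay (a point): Where the coupon's origin lies when home: carrier x = -86, y = 0, on the tray floor 6 mm above the underside; the coupon's length along carrier x, from the end stop's face at x = -48 to x = -124, so 34 mm stick out of the tray. Side rails 10 high, 33 apart inside, x = -48 to -90. The tray's -x end is open: the coupon slides in there along +x.
- clip (a joint): Height of the carrier's spring clip (m): 0 with its pad on a coupon in the bay, -0.004 lowest with the bay empty, 0.016 fully up. It slides straight up and down on two guide pins (50 mm high) at carrier x = -44; stiff, it stays where it is left and moves with about 1 N. A steel leaf 12 wide reaching from the pins to carrier x = -88, rubber pad under its end.
- clip_tab (a point): A point in the black thumb tab on the clip's free end, at carrier x = -82, y = 0: a block 12 (x) by 12 (y) mm standing 21 mm up from the leaf. With the clip at 0 the tab's top is 38 mm above the carrier's underside and this point 30 mm. Grip it across carrier y to lift it, press on its top to lower it.
- coupon: Loose flat dark grey anodised coupon 76 (x) by 30 (y) by 6 mm, 37 g, two small light dots at its ends; origin at the centre of its underside, x along its length. The two ends are alike. It starts centred on a small rest, underside 10 mm above the worktop, its ends and long edges overhanging.
- rest: Fixed low grey rest block under the coupon at the start, 40 (x) by 20 (y) by 10 mm high; origin at the centre of its underside.
- stand: Fixed grey balance stand. Origin on the worktop straight below the lowest point of the hook; base plate 84 wide, 10 high, from x = -35 to +130 mm (stand frame); post from x = 100 to 130 mm, 40 wide, 246 high. The hook points along stand -x.
- hook_seat (a point): Lowest point of the hook's upper side, where the eye hangs; unloaded 168 mm above the worktop. The hook is 6 mm steel wire coming from the post; from 24 mm behind the seat it runs 16 mm higher. Its upturned tip is 17 mm in front (stand -x), the tip's top 14 mm above the seat. Pass the eye over the tip along stand +x, then lower it.
- hook (a joint): How far the balance's hook is drawn down (m): 0 unloaded, range 0 to 0.042. Spring of about 300 N/m: the loaded carrier draws it down about 0.012, a gentle tug about 0.01 further; 0.035 is overload.
- beaker: Bystander: small glass beaker 44 mm across, 42 high; origin at the centre of its underside.
- bottle: Bystander: white plastic bottle 30 mm across, 52 high; origin at the centre of its underside.
- dish: Bystander: small flat glass dish 60 mm across, 12 high; origin at the centre of its underside.
Not all that is in view belongs to the job. Leave any red look-alike of the carrier alone.

How it is judged:
By the outcome, as a careful person would: the job done as asked, in the order asked, and still so for the second after the job is handed in, with the robot touching nothing.
It also fails if it takes over 64 s, if anything falls off the work surface, if the arm or the gripper's body presses on something with over 40 N, if the wrist force passes 120 N, or if a joint passes its speed limit or range.

## Robot

A 6-joint arm with a two-finger parallel gripper is mounted at the origin on a cart in front of the work surface, level with it; the furniture and walls round the work are solid. World frame = base frame: x ahead of the robot, y to its left, z up, the work surface at z = 0. Lengths are in mm, angles in rad, forces in N, time in s.
With the tool pointing down it reaches from about 300 to 775 mm from the base axis. Payload 14.6 kg.
Tool frame: the origin (TCP) lies between the finger pads; the fingertips stand manip.tip_reach ahead of it and the grasp point (between the pads) lies 5 mm behind it (manip.tip_reach is the distance from the TCP to the fingertips, in mm); z points along the fingers, y is the line along which they close (so a half turn about z gives the same grasp; the last joint's range is limited). The gripper opens to 94 mm and grips with 3 to 60 N. Pads are 16 mm wide; open, the fingers measure 119 mm over their backs; the gripper's body (75 mm by 177 mm) begins 78 mm behind the grasp point.
Start: joints at [1.192, 0.3, 1.521, -0, 1.321, -0.067], TCP at [168.722, 523.471, 184.246] pointing down, gripper open.
Joint ranges: [-3.03, 3.03], [-0.79, 2.21], [0.23, 2.52], [-1.04, 4.18], [0, 3.07], [-2.55, 2.55]. Speed limits (rad/s): [2.22, 2.22, 2.57, 3.14, 3.14, 3.14].

## Interface

Orientations are given as [roll, pitch, yaw] about the fixed x, y, z axes, in that order (R = Rz(yaw) Ry(pitch) Rx(roll)).
In Python, from cell import manip gives the robot as it stands. The module is installed in compiled form; this text tells all that it offers.
- The arm moves only by the shell command python3 -m creep 'ROWS' [FORCE]. ROWS is JSON, a list of rows, each a list of 3 entries, a list of its own where there are three numbers: the opening, from -1 (shut) to 1 (fully open), then the shift along the tool's x, y, z in cm, then the turn about the tool's z in units of 5 degrees (1.0 is 5 degrees). In form: [[grip, [tx, ty, tz], roll], ...]. A call has 1 to 12 rows; each row is the pose to reach, as a shift and turn from the pose commanded when the call began, along the tool's axes at that moment; what a row does not reach only later rows make up. A row lasts 1/10 s, in which the tool goes at most 50 mm and 8.59 degrees, less where a joint would pass 70% of its speed; a pose out of reach is approached as far as the arm can. A call with a gripper value outside its range is refused whole. The fingers move at their own pace and stop on an object; FORCE is the grip in N (left out, the last holds). Time passes only in rows, so rows that repeat a pose let the fingers close. It gives the time, the measured TCP pose, the force, the opening and the grip force at its end, in the units of the state.
- manip.read_state(): the state, without advancing time (a new reading comes with each control period).
- manip.camera(name): name is "side" or "top" or "wrist"; returns the picture (384x512x3 uint8, red, green, blue); there is no depth.
- manip.camera_params(name): a dict with "fovy" (degrees; the focal length in pixels is half the picture's height over the tangent of half this angle, whatever the lens; pixels are square), "cx", "cy" (the principal point, pixels), "origin" and "attitude" of the camera in the world. Camera axes: x right, y down, z forward; pixel columns grow to the right and rows downward; lengths in mm; the calibration is good to about 2 mm. The wrist camera is an equidistant fisheye: a pixel r from the principal point sees the ray r / f radians off the axis. A picture is of the moment at which its call begins: read the wrist's pose just before it. camera_params takes no time and is no camera call; for the wrist camera it gives the pose at the moment of the call.
- manip.sign_off(): hands the job in; it is judged then, once.
The state is a dict: "clock": time; "joints": joint angles; "qd": joint speeds; "effort": joint torques, N m; "eef_pos": TCP position; "eef_rot": TCP orientation; "wrist_force": force on the tool from outside, world axes, zero at the start; "moment": the same for the moment, N m; "finger_gap": finger opening in mm; "finger_force": force on a finger pad.
Only numpy, scipy, OpenCV 4.12 (cv2) and the standard library are available. Lean on these libraries where they do the work, as an engineer would, in place of code of your own. Each camera call takes 0.05 s, during which the arm holds its last target. There are 200 camera calls.

## Working session

There is one attempt and no reset: what is moved stays moved. The work goes in short steps, Python scripts to look and compute and a shell command to move; the robot and the scene stay as the last step left them, time stands still between calls to the robot, and variables do not carry over. Pictures are saved under pics/ and viewed, at most 10 in all, crops included, and the job is handed in when it is done.

```bash
mkdir -p pics; python3 - <<'E'
from cell import manip
import cv2
print(manip.read_state(), manip.tip_reach)
for n in ("top","side","wrist"):
    p=manip.camera_params(n); print(n,p)
    cv2.imwrite(f"pics/{n}0.png",manip.camera(n)[:,:,::-1])
E
```

```text
{'clock': 0.0, 'joints': array([ 1.19240841e+00,  3.00476672e-01,  1.52156397e+00, -3.28573175e-05,
        1.32071196e+00, -6.65839212e-02]), 'qd': array([-0.00076252,  0.00158921, -0.00022232, -0.00028691, -0.0004191 ,
        0.0025406 ]), 'effort': array([-4.63274337e-04, -5.31804979e+01, -3.52723038e+01,  7.07690092e-02,
        2.45692651e-02, -1.60393733e-04]), 'eef_pos': array([168.62479979, 523.21397342, 183.69053249]), 'eef_rot': array([-3.14043316e+00, -4.54216698e-05,  2.82979678e+00]), 'wrist_force': array([ 0.35418341,  0.5361032 , -0.055802  ]), 'moment': array([ 0.03396809,  0.02050437, -0.00992107]), 'finger_force': 0.0, 'finger_gap': 93.70109563825376} 14.0
top {'fovy': 48.50950813318077, 'cx': 256.7271783927589, 'cy': 195.67159081616532, 'origin': array([ 350.25692314,    9.83855577, 1494.65540153]), 'attitude': array([-3.00731688, -0.0161045 , -1.5801522 ])}
side {'fovy': 53.748526522471835, 'cx': 256.95962333427855, 'cy': 190.81577551667826, 'origin': array([ -149.53936365, -1114.98537544,  1065.18183277]), 'attitude': array([-2.19096020e+00, -1.61042631e-03, -5.45983549e-01])}
wrist {'fovy': 65.70646984690485, 'cx': 256.93421314557105, 'cy': 193.88030512484696, 'origin': array([ 98.5852279 , 545.40121691, 383.93469458]), 'attitude': array([2.88524374e+00, 1.50982886e-03, 1.25923586e+00])}
```

View pics/top0.png

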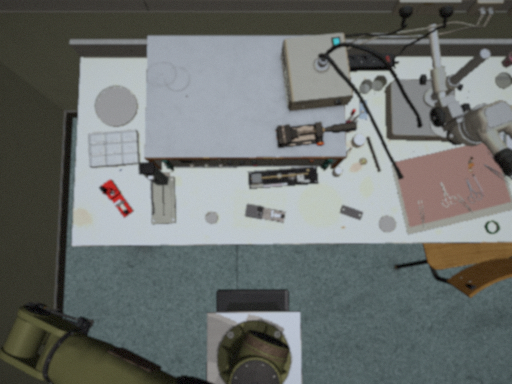

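View pics/side0.png

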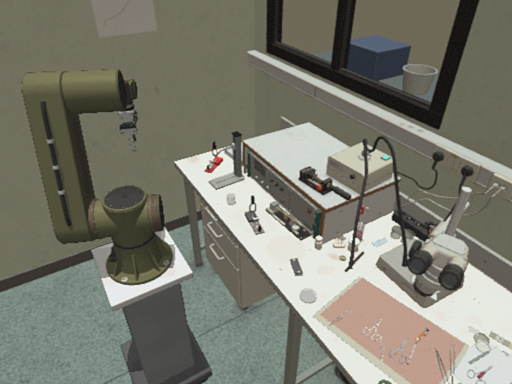

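The top view shows the stand at about (163,195), carrier (265,213), coupon (351,212), dish (387,223), beaker (211,217) and the red look-alike (117,197). Next I'll enlarge.

```bash
cat > h.py <<'E'
from cell import manip
import numpy as np, cv2
from scipy.spatial.transform import Rotation as R
def ray(n,uv,p=None):
    p=p or manip.camera_params(n); f=192/np.tan(np.radians(p["fovy"]/2))
    x=(np.atleast_2d(uv)-[p["cx"],p["cy"]])/f
    if n=="wrist":
        r=np.linalg.norm(x,axis=1,keepdims=True)+1e-12
        d=np.hstack([x/r*np.sin(r),np.cos(r)])
    else: d=np.hstack([x,np.ones((len(x),1))])
    return np.array(p["origin"]),R.from_euler("xyz",p["attitude"]).apply(d)
def onplane(n,uv,z,p=None):
    o,d=ray(n,uv,p); return o+d*((z-o[2])/d[:,2])[:,None]
def proj(n,P,p=None):
    p=p or manip.camera_params(n); f=192/np.tan(np.radians(p["fovy"]/2))
    c=R.from_euler("xyz",p["attitude"]).inv().apply(np.atleast_2d(P)-p["origin"])
    if n=="wrist":
        r=np.linalg.norm(c[:,:2],axis=1,keepdims=True); return c[:,:2]/r*np.arctan2(r,c[:,2:])*f+[p["cx"],p["cy"]]
    return c[:,:2]/c[:,2:]*f+[p["cx"],p["cy"]]
E
python3 - <<'E'
from h import *
t=cv2.imread("pics/top0.png");s=cv2.imread("pics/side0.png")
a=cv2.resize(t[140:250,90:250],(800,550),interpolation=2)
cv2.imwrite("pics/c1.png",np.vstack([cv2.resize(t[150:240,90:250],(800,450),interpolation=2)[:300*2],]))
A=cv2.resize(t[145:235,100:400],(800,240),interpolation=2)
B=cv2.resize(s[130:310,170:370],(400,360),interpolation=2)
w=cv2.imread("pics/wrist0.png"); C=cv2.resize(w,(400,300))
B=np.hstack([B,np.vstack([C,np.zeros((60,400,3),np.uint8)])])
cv2.imwrite("pics/c1.png",np.vstack([A,B]))
print(onplane("top",[[265,213],[351,212],[387,223],[211,217],[163,200],[282,167],[153,170]],0).round())
E
```

```text
[[ 490.  -45.    0.]
 [ 491. -349.    0.]
 [ 451. -475.    0.]
 [ 478.  145.    0.]
 [ 539.  314.    0.]
 [ 655. -107.    0.]
 [ 647.  352.    0.]]
```

View pics/c1.png

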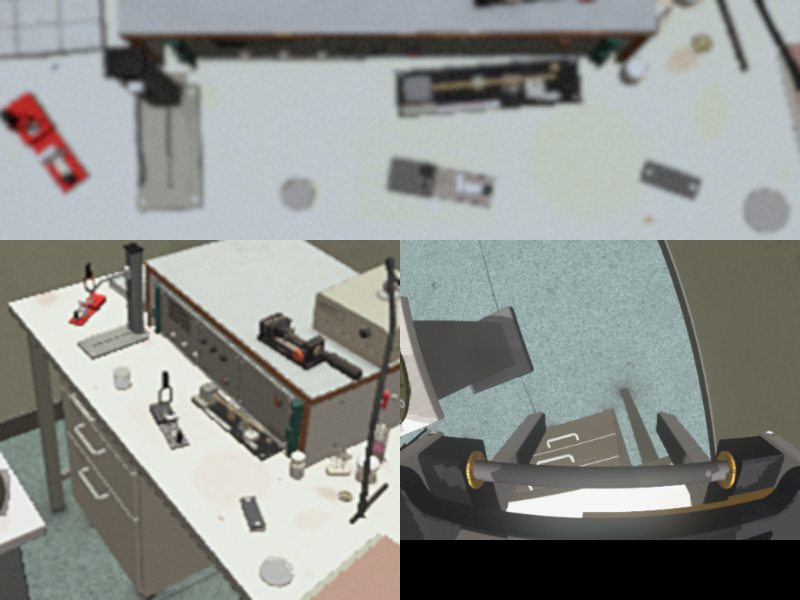

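```bash
python3 - <<'E'
from h import *
s=manip.read_state(); T=R.from_euler("xyz",s["eef_rot"])
c=onplane("wrist",[[256,194],[256,40],[256,330],[40,194],[470,194]],0)
print("tool-frame hits",T.inv().apply(c-s["eef_pos"]).round())
f=lambda l:np.array(l)*.375+[100,145]
print("ends",onplane("top",f([[388,175],[492,190],[436,180],[642,172],[700,188]]),8).round())
print("stand",onplane("top",f([[170,210],[172,85],[167,185]]),10).round())
E
```

```text
tool-frame hits [[ -27.   -2.  184.]
 [ 176.   -2.  184.]
 [-259.   -2.  184.]
 [ -28. -356.  184.]
 [ -27.  345.  184.]]
ends [[ 498.   24.    8.]
 [ 477. -113.    8.]
 [ 491.  -39.    8.]
 [ 500. -311.    8.]
 [ 478. -387.    8.]]
stand [[455. 308.  10.]
 [620. 309.  10.]
 [487. 312.  10.]]
```

```bash
cat >> h.py <<'E'
def go(x,y,z,yaw):
    s=manip.read_state(); T=R.from_euler("xyz",s["eef_rot"])
    d=T.inv().apply(np.array([x,y,z])-s["eef_pos"])/10
    dy=(s["eef_rot"][2]-yaw+np.pi)%(2*np.pi)-np.pi
    print("t=%.2f shift"%s["clock"],d.round(2),"roll",round(np.degrees(dy)/5,2),"F",s["wrist_force"].round(1),"gap",s["finger_gap"].round(1),s["finger_force"])
E
python3 -c "
from h import *
go(477,-104,220,1.42)"
```

```text
Traceback (most recent call last):
  File "h.py", line 24, in go
    print("t=%.2f shift"%s["clock"],d.round(2),"roll",round(np.degrees(dy)/5,2),"F",s["wrist_force"].round(1),"gap",s["finger_gap"].round(1),s["finger_force"])
                                                                                                                    ^^^^^^^^^^^^^^^^^^^^^
AttributeError: 'float' object has no attribute 'round'
```

```bash
sed -i 's/s\["finger_gap"\].round(1)/round(s["finger_gap"],1)/' h.py; python3 -c "
from h import *
go(477,-104,220,1.42)"; python3 -m creep '[[0,[-48.6,-50.3,-3.6],16.2],[0,[-48.6,-50.3,-3.6],16.2],[0,[-48.6,-50.3,-3.6],16.2],[0,[-48.6,-50.3,-3.6],16.2],[0,[-48.6,-50.3,-3.6],16.2],[0,[-48.6,-50.3,-3.6],16.2],[0,[-48.6,-50.3,-3.6],16.2],[0,[-48.6,-50.3,-3.6],16.2],[0,[-48.6,-50.3,-3.6],16.2],[0,[-48.6,-50.3,-3.6],16.2],[0,[-48.6,-50.3,-3.6],16.2],[0,[-48.6,-50.3,-3.6],16.2]]' 20
python3 -c "
from h import *
go(477,-104,220,1.42)"
```

```text
t=0.15 shift [-48.59 -50.25  -3.58] roll 16.16 F [-0.4  0.1  0.5] gap 94.2 0.0
clock: 1.35
eef_pos: [433.2, -16.6, 215.3]
eef_rot: [3.141, -0.0, 1.416]
wrist_force: [1.1, 0.3, 1.0]
finger_gap: 46.9
finger_force: 0.0
t=1.35 shift [-7.96  5.68 -0.47] roll -0.05 F [1.1 0.3 1. ] gap 46.9 0.0
```

```bash
python3 -m creep '[[0,[-8,5.7,-0.5],0],[0,[-8,5.7,-0.5],0],[0,[-8,5.7,-0.5],0],[0,[-8,5.7,-0.5],0]]'
python3 - <<'E'
from h import *
import json
p=manip.camera_params("wrist"); im=manip.camera("wrist")
p={k:(v.tolist() if hasattr(v,"tolist") else v) for k,v in p.items()}; json.dump(p,open("pics/w1.json","w"))
cv2.imwrite("pics/w1.png",im[:,:,::-1]); print(p, manip.read_state()["eef_pos"])
E
```

```text
clock: 1.75
eef_pos: [476.6, -102.7, 219.5]
eef_rot: [-3.14, -0.0, 1.414]
wrist_force: [-0.3, -0.5, 0.0]
finger_gap: 47.1
finger_force: 0.0
{'fovy': 65.70646984690485, 'cx': 256.93421314557105, 'cy': 193.88030512484696, 'origin': [488.0876311086157, -30.79738712190513, 419.67505908405076], 'attitude': [2.8851365542410514, 0.0012132926868730909, -0.15620316341669893]} [ 476.43363578 -101.87158046  219.71309739]
```

View pics/w1.png

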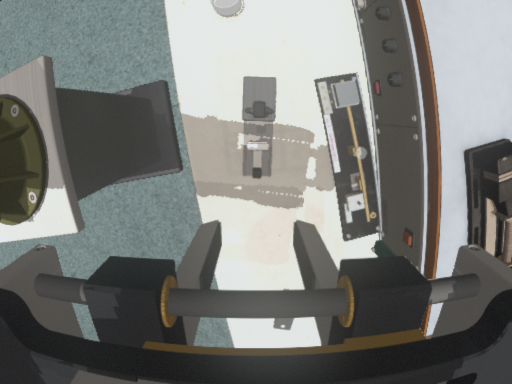

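The carrier lies at px (243–276, 77–177): block at the top, clip tab at about (257,173), tray opening towards the coupon at (285,322), which the gripper partly hides. I'll enlarge it.

```bash
python3 - <<'E'
import cv2,numpy as np
w=cv2.imread("pics/w1.png")
c=cv2.resize(w[70:185,225:295],None,fx=5.2,fy=5.2,interpolation=cv2.INTER_CUBIC)
d=cv2.convertScaleAbs(c,alpha=2.2)
cv2.imwrite("pics/c2.png",np.hstack([c,d])); print(c.shape)
E
```

```text
(598, 364, 3)
```

View pics/c2.png

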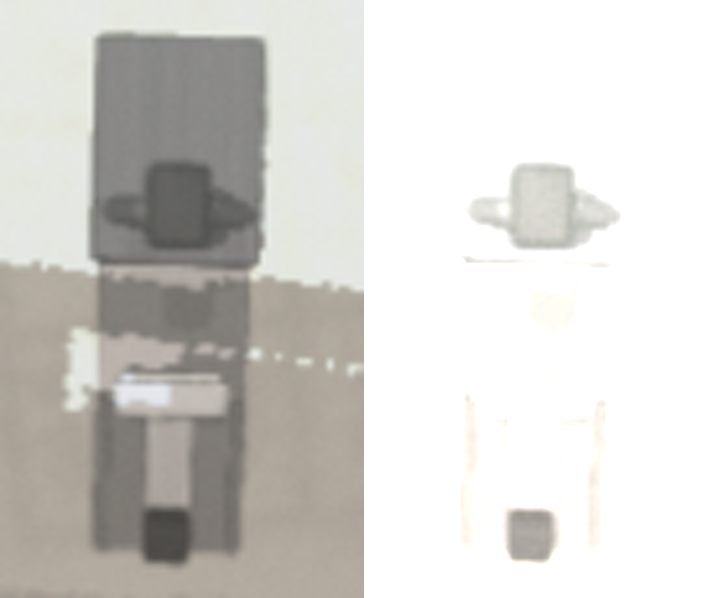

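```bash
python3 - <<'E'
from h import *
import json
p=json.load(open("pics/w1.json"))
g=lambda l,z: onplane("wrist",(np.array(l)+.5)/5.2-.5+[225,70],z,p)
b=g([[97,38],[264,40],[258,262],[93,261]],20)
print("block",b.round(1)); f=b[:2].mean(0); r=b[2:].mean(0)
print("len",np.linalg.norm(f-r),"wid",np.linalg.norm(b[0]-b[1]),"yaw",np.arctan2(*(f-r)[[1,0]]))
for z in(6,10,16): t=g([[96,551],[240,553]],z);m=t.mean(0);print("tray end",z,m.round(1),np.linalg.norm(t[0]-t[1]),"yaw to block front",np.arctan2(*(f-m)[[1,0]]),np.linalg.norm(f-m))
k=g([[166.5,533]],34)[0]; print("clip tab",k.round(1))
kk=g([[179.5,205]],134)[0]; print("grip tab",kk.round(1))
d=(kk-k);print("yaw",np.arctan2(d[1],d[0]),np.linalg.norm(d[:2]))
# coupon in top view
t=cv2.imread("pics/top0.png"); 
E
```

```text
block [[478.3  26.6  20. ]
 [520.2  19.6  20. ]
 [509.9 -37.3  20. ]
 [468.2 -30.5  20. ]]
len 57.9326390533335 wid 42.50839406483538 yaw 1.3927934416842653
tray end 6 [ 474.8 -111.6    6. ] 39.285340688843085 yaw to block front 1.3911870793963217 137.6259970805919
tray end 10 [ 474.9 -110.8   10. ] 38.905474029481674 yaw to block front 1.391089524572385 136.48715465968272
tray end 16 [ 475.1 -109.7   16. ] 38.335674040439685 yaw to block front 1.3909410457573144 134.9919895480371
clip tab [ 476.1 -101.2   34. ]
grip tab [491.1 -22.9 134. ]
yaw 1.3818711178466963 79.77302040175377
```

```bash
python3 -c "
from h import *
go(476.3,-102.8,34,1.391)"
```

```text
t=1.80 shift [-0.1   0.02 18.57] roll 0.28 F [ 0.3  0.5 -0.4] gap 47.2 0.0
```

```bash
python3 -m creep '[[0,[-0.1,0,4],0.27],[0,[-0.1,0,8],0.27],[0,[-0.1,0,12],0.27],[0,[-0.1,0,15],0.27],[0,[-0.1,0,17],0.27],[0,[-0.1,0,18.5],0.27],[0,[-0.1,0,18.5],0.27],[-0.9,[-0.1,0,18.5],0.27],[-0.9,[-0.1,0,18.5],0.27],[-0.9,[-0.1,0,18.5],0.27],[-0.9,[-0.1,0,18.5],0.27],[-0.9,[-0.1,0,18.5],0.27]]' 10;  python3 -c "
from h import *
go(476.3,-102.8,34,1.391)"
```

```text
clock: 3.0
eef_pos: [476.8, -103.3, 35.4]
eef_rot: [3.141, 0.0, 1.392]
wrist_force: [0.1, -0.8, 0.1]
finger_gap: 10.6
finger_force: 0.0
t=3.00 shift [ 0.04 -0.06  0.14] roll 0.02 F [ 0.1 -0.8  0.1] gap 10.6 0.0
```

```bash
python3 -m creep '[[-1,[0,0,0],0],[-1,[0,0,0],0]]';  python3 -c "
from h import *
go(476.3,-102.8,34,1.391)
cv2.imwrite('pics/w2.png',manip.camera('wrist')[:,:,::-1])
t=manip.camera('side')[:,:,::-1]
cv2.imwrite('pics/s2.png',np.hstack([cv2.resize(t[175:255,220:310],(450,400),interpolation=2),cv2.resize(cv2.imread('pics/w2.png')[100:384,130:380],(350,400),interpolation=2)]))
"
```

```text
clock: 3.2
eef_pos: [476.6, -103.2, 35.1]
eef_rot: [3.142, -0.0, 1.392]
wrist_force: [-0.0, -0.1, -0.5]
finger_gap: 0.4
finger_force: 0.0
t=3.20 shift [ 0.04 -0.04  0.11] roll 0.02 F [-0.  -0.1 -0.5] gap 0.4 0.0
```

View pics/s2.png

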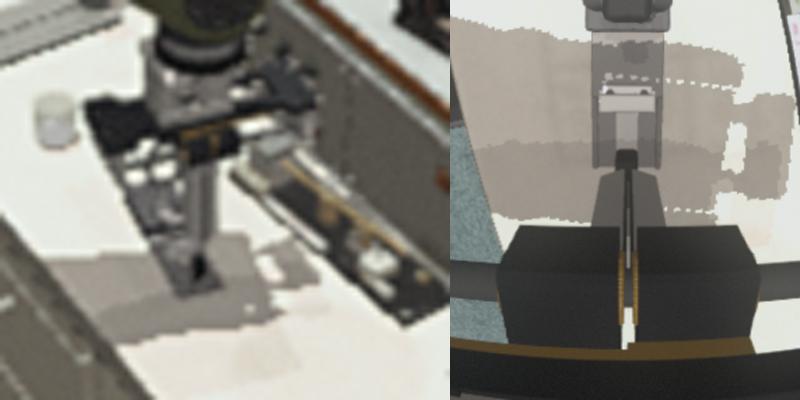

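The fingers closed right beside the tab on its -x side (crop about (627,158) for the tab, tips just below it). I need to check that geometry.

```bash
python3 - <<'E'
from h import *
s=manip.read_state();T=R.from_euler("xyz",s["eef_rot"]); P=s["eef_pos"]
p=manip.camera_params("wrist")
pts=np.array([[0,0,14],[8,0,14],[-8,0,14],[0,0,0],[8,0,0],[8,0,-20]])
print("tips",proj("wrist",P+T.apply(pts)).round(1))
u=np.array([.179,.984,0]); o=np.array([490.9,-23.1,0])
q=[o-82*u+[0,0,34],o-82*u+[0,0,54],o-88*u+[0,0,34],o-76*u+[0,0,34],o+[0,0,134],o-90*u+[0,0,10]]
print("model",proj("wrist",q).round(1))
w=cv2.imread("pics/w2.png"); c=w[150:290,190:320]
cv2.imwrite("pics/c3.png",cv2.convertScaleAbs(cv2.resize(c,None,fx=4.2,fy=4.2,interpolation=2),alpha=1.8))
E
```

```text
tips [[257.  215.1]
 [257.  205. ]
 [257.  224.9]
 [257.  221.4]
 [257.  210.7]
 [257.  220.3]]
model [[256.6 221.6]
 [256.5 232.1]
 [256.6 229.4]
 [256.6 213.7]
 [256.6  92.6]
 [256.6 220.8]]
```

View pics/c3.png

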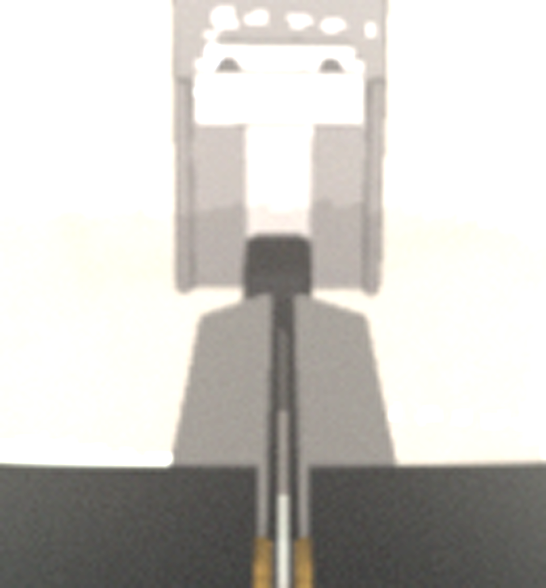

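```bash
python3 - <<'E'
from h import *
import json
p1=json.load(open("pics/w1.json")); p2=manip.camera_params("wrist")
a=lambda c:(np.array(c)+.5)/5.2-.5+[225,70]
b=lambda c:(np.array(c)+.5)/4.2-.5+[190,150]
def tri(c1,c2):
    o1,d1=ray("wrist",a(c1),p1);o2,d2=ray("wrist",b(c2),p2);d1=d1[0];d2=d2[0]
    M=np.array([d1,-d2]).T; t=np.linalg.lstsq(M,o2-o1,rcond=None)[0]
    return ((o1+t[0]*d1+o2+t[1]*d2)/2).round(1), np.linalg.norm(o1+t[0]*d1-o2-t[1]*d2).round(2)
print("tab top far edge?",tri([166,510],[278,237]))
print("tab near/bot",tri([166,560],[278,297]))
print("pin crossbar front edge",tri([170,415],[280,124]))
print("tray end",tri([168,552],[280,288]))
print("tray L",tri([96,551],[183,290]),"R",tri([240,553],[372,290]))
print("crossbar L",tri([114,405],[195,118]),"R",tri([228,410],[363,118]))
print(p2["origin"])
E
```

```text
tab top far edge? (array([476.3, -99.5,   9.5]), np.float64(0.17))
tab near/bot (array([ 473.6, -115.1,   -1.1]), np.float64(0.2))
pin crossbar front edge (array([482. , -70.3,  47.4]), np.float64(0.23))
tray end (array([ 474.5, -112.5,    1.3]), np.float64(0.29))
tray L (array([ 455.4, -109. ,    2.7]), np.float64(0.35)) R (array([ 493.2, -115.5,    3.3]), np.float64(1.94))
crossbar L (array([469.8, -65.2,  55.5]), np.float64(1.08)) R (array([495.3, -70.9,  50.7]), np.float64(1.1))
[489.48586509 -31.50472795 235.25765688]
```

```bash
python3 - <<'E'
from h import *
import json
s=manip.read_state();T=R.from_euler("xyz",s["eef_rot"]); P=s["eef_pos"]
for x in(8,-8):
  for z in (14,0,-20,-30): print(x,z,proj("wrist",P+T.apply([[x,23.5,z],[x,-23.5,z],[x,36,z]])).round(1).tolist(), "side",proj("side",P+T.apply([[x,0,z]])).round(1))
u=np.array([.179,.984,0]); o=np.array([490.9,-23.1,0])
print("side tab top",proj("side",[o-82*u+[0,0,34],o-90*u]).round(1))
a=cv2.imread("pics/w1.png")[205:300,165:345]
sd=manip.camera("side")[:,:,::-1][195:245,235:285]
cv2.imwrite("pics/c4.png",np.hstack([cv2.resize(a,(600,317),interpolation=2)[:,:400],cv2.convertScaleAbs(cv2.resize(sd,(317,317),interpolation=2),alpha=1.8)]))
E
```

```text
8 14 [[288.1, 205.0], [225.9, 205.0], [304.4, 204.9]] side [[258.2 227.7]]
8 0 [[290.1, 210.7], [223.9, 210.7], [307.4, 210.6]] side [[258.2 225.1]]
8 -20 [[293.4, 220.2], [220.7, 220.2], [312.4, 220.0]] side [[258.2 221.4]]
8 -30 [[295.3, 225.7], [218.8, 225.7], [315.2, 225.5]] side [[258.3 219.6]]
-8 14 [[287.5, 224.8], [226.5, 224.8], [303.5, 224.7]] side [[259.6 230.1]]
-8 0 [[289.3, 231.6], [224.7, 231.6], [306.3, 231.4]] side [[259.6 227.5]]
-8 -20 [[292.4, 242.8], [221.6, 242.8], [310.9, 242.5]] side [[259.7 223.8]]
-8 -30 [[294.1, 249.2], [219.9, 249.2], [313.5, 248.8]] side [[259.7 221.9]]
side tab top [[258.9 226.6]
 [259.6 234. ]]
```

View pics/c4.png

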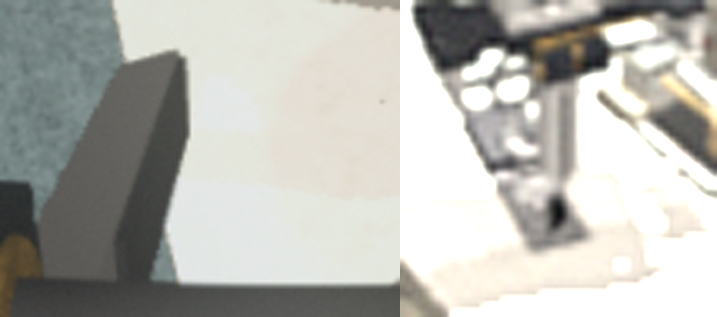

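The fingertips sit just above the tab: their corners at (220.5,222) and (221.4,244) put the visible tips about 35 mm short of the stated reach. So I'll open, go lower in small steps and watch the force.

```bash
python3 -m creep '[[0,[0,0,0],0],[0,[0,0,0],0],[0,[0,0,0],0],[0,[0,0,0],0],[0,[0,0,0],0],[0,[0,0,0.5],0],[0,[0,0,1],0],[0,[0,0,1],0],[0,[0,0,1.5],0],[0,[0,0,1.5],0]]';  python3 -c "
from h import *
go(476.3,-102.8,34,1.391)
w=manip.camera('wrist')[:,:,::-1];cv2.imwrite('pics/w3.png',w)
"
```

```text
clock: 4.35
eef_pos: [476.3, -103.1, 19.5]
eef_rot: [-3.141, -0.0, 1.393]
wrist_force: [0.1, 0.2, -0.4]
finger_gap: 46.8
finger_force: 0.0
t=4.35 shift [ 0.03 -0.01 -1.45] roll 0.02 F [ 0.1  0.2 -0.4] gap 46.8 0.0
```

```bash
python3 -m creep '[[-1,[0,0,0],0],[-1,[0,0,0],0],[-1,[0,0,0],0],[-1,[0,0,0],0],[-1,[0,0,0],0],[-1,[0,0,0],0],[-1,[0,0,0],0],[-1,[0,0,0],0]]' 4
python3 -c "
from h import *
go(476.3,-102.8,34,1.391)
w=manip.camera('wrist')[:,:,::-1];cv2.imwrite('pics/w3.png',w)
"
```

```text
clock: 5.2
eef_pos: [476.7, -103.2, 20.1]
eef_rot: [3.142, -0.0, 1.393]
wrist_force: [-0.3, -0.5, -0.8]
finger_gap: 0.3
finger_force: 0.0
t=5.20 shift [ 0.03 -0.04 -1.39] roll 0.02 F [-0.3 -0.5 -0.8] gap 0.3 0.0
```

```bash
python3 -m creep '[[-0.4,[0,0,0],0],[-0.4,[0,0,0],0],[-0.4,[0,0,0],0],[-0.4,[0,0,0.5],0],[-0.4,[0,0,1],0],[-0.4,[0,0,1.3],0],[-0.4,[0,0,1.6],0],[-0.4,[0,0,1.8],0],[-0.4,[0,0,1.8],0]]' 8
python3 -c "
from h import *
go(476.3,-102.8,0,1.391)
"
```

```text
clock: 6.15
eef_pos: [476.5, -103.2, 1.8]
eef_rot: [-3.141, -0.0, 1.393]
wrist_force: [0.3, 0.5, -0.4]
finger_gap: 28.0
finger_force: 0.0
t=6.15 shift [ 0.03 -0.03  0.18] roll 0.02 F [ 0.3  0.5 -0.4] gap 28.0 0.0
```

```bash
python3 -m creep '[[-1,[0,0,0],0],[-1,[0,0,0],0],[-1,[0,0,0],0],[-1,[0,0,0],0],[-1,[0,0,0],0]]' 8
python3 -c "
from h import *
go(476.3,-102.8,0,1.391)
"
```

```text
clock: 6.65
eef_pos: [476.7, -103.2, 2.2]
eef_rot: [3.141, 0.0, 1.393]
wrist_force: [0.4, 0.0, 0.2]
finger_gap: 11.7
finger_force: 8.0
t=6.65 shift [ 0.04 -0.05  0.22] roll 0.02 F [0.4 0.  0.2] gap 11.7 8.000003099441528
```

The tab is gripped (gap 11.7). So the real tips are about 21 mm above the reported TCP. Lifting the clip now.

```bash
python3 -m creep '[[-1,[0,0,-0.4],0],[-1,[0,0,-0.8],0],[-1,[0,0,-1.2],0],[-1,[0,0,-1.5],0],[-1,[0,0,-1.7],0],[-1,[0,0,-1.7],0]]'
python3 -c "
from h import *
go(476.3,-102.8,0,1.391)
t=manip.camera('side')[:,:,::-1];w=manip.camera('wrist')[:,:,::-1];cv2.imwrite('pics/w4.png',w)
cv2.imwrite('pics/c5.png',np.hstack([cv2.resize(t[180:250,220:300],(457,400),interpolation=2),cv2.resize(w[60:300,160:350],(317,400),interpolation=2)]))"
```

```text
clock: 7.25
eef_pos: [476.8, -103.3, 19.4]
eef_rot: [3.141, 0.0, 1.393]
wrist_force: [-0.6, -0.3, -0.1]
finger_gap: 12.0
finger_force: 8.0
t=7.25 shift [ 0.04 -0.06  1.94] roll 0.02 F [-0.6 -0.3 -0.1] gap 12.0 7.999950796365738
```

View pics/c5.png

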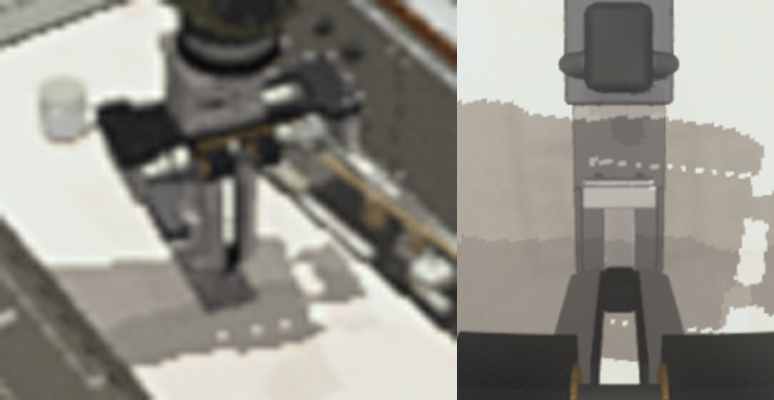

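The tab is between the fingers, and the clip has risen with the tray still flat below. I'll check numerically for carrier tilt and measure the coupon.

```bash
python3 - <<'E'
from h import *
u=np.array([.179,.984,0]); o=np.array([490.9,-23.1,0]); v=np.array([-.984,.179,0])
q=[o+8*u+[0,0,134],o-8*u+[0,0,134],o-12*u+[0,0,20]+22*v,o-12*u+[0,0,20]-22*v, o-90*u+[0,0,16]]
print("model",proj("wrist",q).round(1))
f=lambda c:(np.array(c)-[457,0])/1.667+[160,60]
print("seen",f([[620,3],[620,90],[566,103],[674,103]]).round(1))
E
```

```text
model [[256.3  60.7]
 [256.2 115.8]
 [223.5 123. ]
 [289.5 123.1]
 [256.4 230.9]]
seen [[257.8  61.8]
 [257.8 114. ]
 [225.4 121.8]
 [290.2 121.8]]
```

```bash
python3 -m creep '[[-1,[0,0,-0.2],0],[-1,[0,0,-0.2],0],[-0.4,[0,0,-0.2],0],[-0.4,[0,0,-0.2],0],[-0.4,[0,0,-0.2],0],[-0.4,[0,0,-2],0],[-0.4,[0,0,-5],0],[-0.4,[0,0,-10],0],[-0.4,[0,0,-12],0]]'
python3 -c "
from h import *
go(475,-395,150,1.391)"
```

```text
clock: 8.25
eef_pos: [477.8, -103.5, 143.1]
eef_rot: [3.137, 0.0, 1.393]
wrist_force: [0.1, -0.2, -1.1]
finger_gap: 28.1
finger_force: 0.0
t=8.25 shift [-28.74   4.89  -0.66] roll 0.02 F [ 0.1 -0.2 -1.1] gap 28.1 0.0
```

Next, move to view the coupon and measure it with a mask.

```bash
python3 -m creep '[[0.1,[-28.7,4.9,-0.7],0],[0.1,[-28.7,4.9,-0.7],0],[0.1,[-28.7,4.9,-0.7],0],[0.1,[-28.7,4.9,-0.7],0],[0.1,[-28.7,4.9,-0.7],0],[0.1,[-28.7,4.9,-0.7],0],[0.1,[-28.7,4.9,-0.7],0],[0.1,[-28.7,4.9,-0.7],0],[0.1,[-28.7,4.9,-0.7],0],[0.1,[-28.7,4.9,-0.7],0]]'
cat > cp.py <<'E'
from h import *
p=manip.camera_params("wrist"); w=manip.camera("wrist")[:,:,::-1].copy(); cv2.imwrite("pics/w5.png",w)
g=cv2.cvtColor(w,cv2.COLOR_BGR2GRAY)
q=proj("wrist",[[489,-349,16]],p)[0]; print("expect",q.round())
m=(g<100).astype(np.uint8); m[225:]=0
m=cv2.morphologyEx(m,cv2.MORPH_CLOSE,np.ones((5,5)))
cs=cv2.findContours(m,0,1)[0]
for c in cs:
    a=cv2.contourArea(c)
    if a<400: continue
    r=cv2.minAreaRect(c); b=onplane("wrist",cv2.boxPoints(r)+0.0,16,p)[:,:2]
    e=b[1]-b[0],b[2]-b[1]; L=[np.linalg.norm(x) for x in e]; k=int(np.argmax(L))
    print(a,np.round(r[0]),"centre",b.mean(0).round(1),np.round(L,1),"yaw",round(np.arctan2(e[k][1],e[k][0])%np.pi,3))
E
python3 cp.py
```

```text
clock: 9.25
eef_pos: [474.4, -393.2, 146.3]
eef_rot: [3.141, 0.0, 1.394]
wrist_force: [-0.1, 0.1, 0.3]
finger_gap: 51.9
finger_force: 0.0
expect [263. 142.]
996.5 [484. 211.] centre [ 803.  -493.1] [119.2  46. ] yaw 2.958
409.5 [426. 184.] centre [ 692.3 -431.6] [127.9  11.1] yaw 0.29
929.5 [262. 139.] centre [ 488.1 -346. ] [73.9 28.4] yaw 1.223
661.5 [490. 110.] centre [ 814.8 -344.8] [89.3 37.1] yaw 3.116
8864.0 [417.  38.] centre [ 732.4 -238.1] [322.2 129.9] yaw 0.066
14425.5 [80. 60.] centre [ 259.6 -180.7] [294.  146.2] yaw 2.705
```

```bash
python3 -c "
from h import *
go(479.9,-368.6,-13,1.223)"
```

```text
t=9.30 shift [ 2.54  0.1  15.94] roll 1.96 F [-0.2  0.2  0.3] gap 51.5 0.0
```

```bash
python3 -m creep '[[0.1,[2.5,0.1,3],1.9],[0.1,[2.5,0.1,7],1.9],[0.1,[2.5,0.1,11],1.9],[0.1,[2.5,0.1,13],1.9],[0.1,[2.5,0.1,14],1.9],[0.1,[2.5,0.1,14.7],1.9],[0.1,[2.5,0.1,15.2],1.9],[0.1,[2.5,0.1,15.6],1.9],[0.1,[2.5,0.1,15.9],1.9],[0.1,[2.5,0.1,15.9],1.9]]'; python3 -c "
from h import *
go(479.9,-368.6,-13,1.223)"
```

```text
clock: 10.3
eef_pos: [479.4, -370.0, -12.8]
eef_rot: [3.141, 0.0, 1.227]
wrist_force: [0.5, -0.1, 0.4]
finger_gap: 51.8
finger_force: 0.0
t=10.30 shift [ 0.15 -0.    0.02] roll 0.04 F [ 0.5 -0.1  0.4] gap 51.8 0.0
```

```bash
python3 -m creep '[[-1,[0,0,0],0],[-1,[0,0,0],0],[-1,[0,0,0],0],[-1,[0,0,0],0],[-1,[0,0,0],0],[-1,[0,0,0],0]]' 12; python3 -c "
from h import *
go(479.9,-368.6,-13,1.223)"
```

```text
clock: 10.9
eef_pos: [479.5, -370.1, -12.7]
eef_rot: [3.141, 0.0, 1.227]
wrist_force: [-0.4, -0.5, 2.2]
finger_gap: 29.8
finger_force: 12.0
t=10.90 shift [ 0.15 -0.01  0.03] roll 0.04 F [-0.4 -0.5  2.2] gap 29.8 12.000163793563843
```

```bash
python3 -m creep '[[-1,[0,0,-1],0],[-1,[0,0,-3],0],[-1,[0,0,-6],0],[-1,[0,0,-6],0]]' ; python3 -c "
from h import *
go(456,-215,47,1.391)"
```

```text
clock: 11.3
eef_pos: [481.0, -371.2, 51.6]
eef_rot: [3.136, 0.002, 1.227]
wrist_force: [-0.2, -1.1, -0.4]
finger_gap: 29.9
finger_force: 12.0
t=11.30 shift [13.87 -7.62  0.38] roll -1.88 F [-0.2 -1.1 -0.4] gap 29.9 11.999970227479935
```

```bash
python3 -m creep '[[-1,[3,-1.5,0],-1],[-1,[7,-3.5,0],-1.9],[-1,[10,-5.5,0],-1.9],[-1,[13,-7,0],-1.9],[-1,[13.9,-7.6,0],-1.9],[-1,[13.9,-7.6,0],-1.9],[-1,[13.9,-7.6,0],-1.9],[-1,[13.9,-7.6,0],-1.9]]' ; cat > ins.py <<'E'
from h import *
s=manip.read_state();p=manip.camera_params("wrist"); w=manip.camera("wrist")[:,:,::-1].copy(); cv2.imwrite("pics/w6.png",w)
print(s["eef_pos"],s["eef_rot"])
g=cv2.cvtColor(w,cv2.COLOR_BGR2GRAY).astype(int)
T=R.from_euler("xyz",s["eef_rot"]); z=s["eef_pos"][2]+28.7
# expected coupon front corners (tool frame), z tool -28.7
c=s["eef_pos"]+T.apply([[63,15,-28.7],[63,-15,-28.7],[20,15,-28.7],[20,-15,-28.7],[63,0,-28.7]]); print("coupon exp px",proj("wrist",c,p).round(1).tolist())
u=np.array([.179,.984,0]); o=np.array([490.9,-23.1,0]); v=np.array([-.984,.179,0])
print("tray exp px",proj("wrist",[o-90*u+20*v+[0,0,16],o-90*u-20*v+[0,0,16],o-48*u+20*v+[0,0,16],o-48*u-20*v+[0,0,16],o-82*u+[0,0,53]],p).round(1).tolist())
E
python3 ins.py; python3 - <<'E'
import cv2
w=cv2.imread("pics/w6.png"); cv2.imwrite("pics/c6.png",cv2.resize(w[90:260,190:330],(494,600),interpolation=2))
g=cv2.cvtColor(w,cv2.COLOR_BGR2GRAY)
for r in range(100,240,6): print(r,*g[r,222:294:3])
E
```

```text
clock: 12.1
eef_pos: [454.9, -214.6, 47.0]
eef_rot: [3.141, 0.0, 1.392]
wrist_force: [-0.5, -0.6, -0.8]
finger_gap: 30.0
finger_force: 12.0
[ 454.9112221  -214.55428353   47.03085183] [3.14143554e+00 1.62492817e-04 1.39150315e+00]
coupon exp px [[283.1, 134.8], [231.0, 134.8], [281.8, 206.4], [232.2, 206.4], [257.0, 134.6]]
tray exp px [[232.5, 77.0], [284.7, 77.1], [232.8, 25.8], [284.4, 26.0], [258.9, 57.3]]
100 231 231 230 231 231 231 231 231 231 230 231 231 231 231 231 230 230 231 232 231 231 231 232 231
106 226 231 230 230 231 231 231 231 231 230 230 231 231 231 231 231 231 231 231 231 231 231 232 232
112 176 176 174 181 181 218 229 230 230 230 230 230 231 231 231 231 230 231 231 230 231 231 231 231
118 174 173 174 172 174 174 174 174 174 184 180 228 230 231 231 230 230 231 230 231 231 231 231 231
124 173 170 172 172 172 171 172 169 171 170 171 173 175 172 174 179 180 185 221 187 230 230 230 231
130 171 173 172 172 169 169 170 171 171 172 170 171 170 170 171 171 172 172 172 174 171 172 173 174
136 171 173 171 133 97 97 96 95 97 98 99 96 98 97 100 98 98 99 101 102 101 170 172 169
[... 735 characters left out ...]
4 82 82 84 83 82 83 82 82 84 85 86 134 156 156 158
196 149 150 150 148 82 85 84 83 82 82 82 83 82 80 81 82 82 82 85 86 129 159 159 159
202 151 150 150 146 78 78 76 82 82 81 82 83 79 82 83 81 82 81 86 84 123 141 143 142
208 151 150 148 146 76 79 74 76 76 77 76 75 76 74 77 75 75 76 79 78 124 140 141 141
214 150 148 149 146 74 77 77 77 76 76 73 76 74 75 78 75 76 76 77 77 126 143 142 142
220 150 145 122 119 76 77 76 76 77 76 75 74 76 73 75 74 75 77 78 77 121 108 132 139
226 95 94 94 62 73 77 77 77 75 77 76 74 77 74 76 75 75 75 77 78 56 92 94 95
232 95 94 90 56 75 76 77 77 79 78 75 75 77 77 76 76 76 77 78 77 54 74 94 94
238 94 94 65 55 71 77 78 79 78 79 77 103 106 78 77 74 77 78 79 77 55 58 94 95
```

```bash
python3 - <<'E'
import cv2
w=cv2.imread("pics/w6.png"); g=cv2.cvtColor(w,cv2.COLOR_BGR2GRAY)
print("   ",*range(226,294,2))
for r in list(range(20,66,6))+list(range(66,92,2)): print(r,*g[r,226:294:2])
E
```

```text
226 228 230 232 234 236 238 240 242 244 246 248 250 252 254 256 258 260 262 264 266 268 270 272 274 276 278 280 282 284 286 288 290 292
20 231 230 231 231 205 178 176 177 174 144 101 102 131 225 225 223 222 223 219 220 222 111 99 104 124 167 171 177 177 225 231 231 230 230
26 230 231 231 230 193 178 179 215 228 227 222 174 179 230 231 231 230 231 230 230 228 179 191 223 221 177 172 175 173 224 230 230 230 229
32 231 230 231 230 176 166 148 179 180 169 168 167 177 231 231 231 231 230 231 231 228 155 168 166 167 177 176 149 158 215 230 230 231 231
38 231 231 231 231 174 169 154 180 181 180 180 181 184 231 231 231 231 230 231 231 228 137 173 179 180 180 175 147 167 212 230 230 230 231
44 231 231 231 230 186 170 126 181 181 181 182 180 187 231 231 231 231 231 230 232 229 165 181 181 181 182 179 150 169 224 230 230 231 230
50 230 231 230 230 199 171 141 182 183 184 183 183 169 98 91 91 90 90 92 94 98 124 181 181 182 181 179 144 168 225 230 230 231 231
56 230 231 230 231 186 172 126 183 185 183 182 182 125 94 97 98 99 100 100 98 95 110 182 184 183 184 180 142 168 219 230 231 230 231
62 231
[... 1217 characters left out ...]
2 231
82 232 231 231 231 231 231 231 231 231 231 231 231 230 231 229 228 228 228 228 228 228 231 231 230 231 230 231 231 231 231 232 231 231 231
84 231 231 231 231 231 232 231 231 232 231 230 231 230 231 230 228 228 228 228 229 229 229 231 231 231 231 231 231 231 231 231 231 231 231
86 231 231 231 231 230 231 231 231 232 231 231 231 231 231 229 229 229 230 230 230 229 229 231 231 231 231 231 232 231 231 231 231 232 232
88 231 232 231 231 231 231 231 231 231 230 231 232 231 231 231 231 231 231 231 231 231 231 231 231 231 231 231 231 232 231 231 231 232 232
90 231 231 231 231 230 232 231 231 231 232 231 232 231 231 231 232 231 231 232 231 231 230 231 231 231 232 231 231 232 231 231 231 231 231
```

```bash
python3 - <<'E'
from h import *
s=manip.read_state();T=R.from_euler("xyz",s["eef_rot"])
tool=lambda P:T.inv().apply(P-s["eef_pos"]).round(1)
for z in(6,12,16): print(z,tool(onplane("wrist",[[233.7,78.5],[284,78.5],[258.85,78.5]],z)).tolist())
print("tab",tool(onplane("wrist",[[259.3,68]],53)), "rail inner",tool(onplane("wrist",[[239,50],[280,50]],12)).tolist())
f=onplane("wrist",[[231.7,133.5],[282.3,133.5],[231.7,190],[282.3,190]],s["eef_pos"][2]+28.7);print("coupon",tool(f).tolist())
E
```

```text
6 [[104.9, -18.6, 41.0], [105.0, 21.6, 41.0], [104.7, 1.5, 41.0]]
12 [[104.1, -18.2, 35.0], [104.2, 21.0, 35.0], [103.9, 1.4, 35.0]]
16 [[103.6, -17.9, 31.0], [103.7, 20.7, 31.0], [103.4, 1.4, 31.0]]
tab [[105.5   1.5  -6. ]] rail inner [[127.4, -14.1, 35.0], [127.5, 18.0, 35.0]]
coupon [[63.8, -14.6, -28.7], [63.8, 14.5, -28.7], [30.3, -15.1, -28.7], [30.3, 15.1, -28.7]]
```

```bash
python3 -m creep '[[-1,[0,0.17,2],0],[-1,[0,0.17,4.5],0],[-1,[0,0.17,5.8],0],[-1,[0,0.17,6.2],0],[-1,[0,0.17,6.2],0],[-1,[1.5,0.17,6.2],0],[-1,[3,0.17,6.2],0],[-1,[3.6,0.17,6.2],0],[-1,[3.6,0.17,6.2],0]]' ; python3 -c "
from h import *
go(490.9-111.5*.179,-23.1-111.5*.984,-15.2,1.391)"
```

```text
clock: 13.05
eef_pos: [463.2, -177.1, -14.5]
eef_rot: [3.141, 0.0, 1.394]
wrist_force: [-0.7, -0.1, -0.3]
finger_gap: 29.6
finger_force: 12.0
t=13.05 shift [ 4.5  -0.02  0.07] roll 0.04 F [-0.7 -0.1 -0.3] gap 29.6 12.000027894973755
```

```bash
python3 -m creep '[[-1,[1,0,0],0],[-1,[2,0,0],0],[-1,[3,0,0],0],[-1,[3.8,0,0],0],[-1,[4.2,0,0],0],[-1,[4.2,0,0],0]]' ; python3 ins.py; python3 -c "
from h import *
go(490.9-111.5*.179,-23.1-111.5*.984,-15.2,1.391)"
```

```text
clock: 13.65
eef_pos: [470.4, -136.5, -14.9]
eef_rot: [3.142, 0.0, 1.393]
wrist_force: [0.8, 0.4, -0.3]
finger_gap: 29.8
finger_force: 12.0
[ 470.36179393 -136.48724479  -14.89499729] [3.14156608e+00 3.70540585e-05 1.39327585e+00]
coupon exp px [[283.1, 134.8], [231.0, 134.8], [281.9, 206.5], [232.2, 206.5], [257.1, 134.7]]
tray exp px [[223.3, 199.1], [290.7, 199.2], [222.0, 127.7], [292.5, 127.9], [257.1, 204.2]]
t=13.70 shift [ 0.41 -0.01  0.03] roll 0.02 F [ 0.3 -0.5 -0.5] gap 29.6 11.999938040971756
```

```bash
python3 -m creep '[[-1,[0.1,0,0.07],0],[-1,[0.2,0,0.1],0],[-1,[0.3,0,0.1],0],[-1,[0.35,0,0.1],0],[-1,[0.4,0,0.1],0],[-1,[0.45,0,0.1],0],[-1,[0.5,0,0.1],0],[-1,[0.55,0,0.1],0],[-1,[0.55,0,0.1],0]]' ; python3 - <<'E'
from h import *
go(490.9-111.5*.179,-23.1-111.5*.984,-15.2,1.391)
w=manip.camera("wrist")[:,:,::-1].copy(); cv2.imwrite("pics/w7.png",w); g=cv2.cvtColor(w,cv2.COLOR_BGR2GRAY)
print("   ",*range(218,298,4))
for r in range(90,240,5): print(r,*g[r,218:298:4])
u=np.array([.179,.984,0]); o=np.array([490.9,-23.1,0]); v=np.array([-.984,.179,0])
print(proj("wrist",[o-12*u+22*v+[0,0,20],o-90*u+20*v+[0,0,16],o-48*u+[0,0,12],o-90*u-20*v+[0,0,16],o-12*u-22*v+[0,0,20]]).round(1).tolist())
E
```

```text
clock: 14.6
eef_pos: [471.3, -131.6, -15.9]
eef_rot: [3.141, 0.0, 1.392]
wrist_force: [0.2, -2.0, -0.3]
finger_gap: 29.8
finger_force: 12.0
t=14.60 shift [-0.12 -0.01 -0.07] roll 0.02 F [ 0.2 -2.  -0.3] gap 29.8 12.000003308057785
    218 222 226 230 234 238 242 246 250 254 258 262 266 270 274 278 282 286 290 294
90 225 224 172 172 172 172 172 171 169 160 158 159 160 161 160 171 173 173 155 224
95 224 224 172 173 172 173 171 171 170 160 158 159 160 160 160 173 171 172 150 223
100 224 222 173 172 172 172 170 169 172 172 159 159 161 163 166 171 172 172 155 223
105 223 220 172 171 171 172 170 170 171 171 171 171 171 171 171 170 172 173 150 223
110 222 221 172 170 170 170 171 169 169 170 171 169 171 172 171 170 172 171 159 223
115 224 223 169 170 169 170 171 171 171 170 169 170 171 169 170 171 170 172 159 223
120 223 224 168 172 148 141 137 134 137 146 135 142 138 136 150 142 131 168 162 224
125 223 224 167 220 225 224 225 224 224 224 223 224 224 224 225 224 223 177 153 223
130 160 169 123 219 225 224 224 223 224 225 224 225 225 224 224 224 224 173 149 224
135 160 163 109 217 224 224 221
[... 883 characters left out ...]

195 153 154 107 90 81 80 83 63 50 49 49 48 47 72 80 82 95 100 140 155
200 158 154 114 99 78 81 81 52 49 49 50 50 50 67 80 80 105 102 149 157
205 160 159 157 160 79 80 79 52 55 54 55 54 55 56 80 80 135 157 158 159
210 146 142 141 142 73 73 74 47 53 51 51 52 53 58 71 73 126 142 141 142
215 142 144 144 142 71 74 71 46 50 50 51 49 51 57 72 73 127 142 143 142
220 143 143 133 105 70 69 72 49 47 46 46 45 49 63 73 72 122 113 138 143
225 87 88 88 79 68 72 73 72 70 69 69 71 71 71 73 72 50 89 86 88
230 86 88 86 58 67 71 69 70 70 69 69 70 70 69 70 72 48 87 87 89
235 87 88 85 48 67 71 70 70 69 69 70 68 68 70 71 70 47 76 86 88
[[217.0, 72.6], [223.4, 207.5], [257.1, 135.8], [290.6, 207.6], [297.5, 72.8]]
```

```bash
python3 -m creep '[[-1,[-0.05,0,0.05],0],[-0.2,[-0.05,0,0.05],0],[-0.2,[-0.05,0,0.05],0],[-0.2,[-0.05,0,0.05],0],[-0.2,[-0.05,0,-2],0],[-0.2,[-0.05,0,-5],0],[-0.2,[-0.05,0,-7.5],0],[-1,[2.9,0,-7.5],0],[-1,[2.9,0,-7.5],0],[-1,[2.9,0,-7.5],0],[-1,[2.9,0,-7.5],0],[-1,[2.9,0,-7.5],0]]' ; python3 - <<'E'
from h import *
go(476.3,-102.8,17,1.391)
w=manip.camera("wrist")[:,:,::-1].copy(); cv2.imwrite("pics/w8.png",w); g=cv2.cvtColor(w,cv2.COLOR_BGR2GRAY)
print("   ",*range(218,298,4))
for r in range(120,235,5): print(r,*g[r,218:298:4])
E
```

```text
clock: 15.85
eef_pos: [476.1, -103.5, 58.8]
eef_rot: [-3.141, -0.0, 1.392]
wrist_force: [-0.2, 0.5, 1.0]
finger_gap: 1.8
finger_force: 0.0
t=15.85 shift [0.07 0.01 4.18] roll 0.01 F [-0.2  0.5  1. ] gap 1.8 0.0
    218 222 226 230 234 238 242 246 250 254 258 262 266 270 274 278 282 286 290 294
120 230 228 229 229 147 119 105 110 119 107 108 119 120 104 119 119 144 229 229 228
125 229 229 229 229 179 180 180 170 169 167 168 165 168 167 167 172 225 229 229 228
130 171 171 169 169 129 122 150 126 175 114 114 110 110 120 124 124 166 171 164 174
135 171 170 169 168 132 122 122 121 121 116 109 111 110 115 122 124 161 163 162 163
140 167 164 164 163 130 122 121 121 121 120 112 119 119 122 123 122 158 164 165 163
145 164 161 164 161 131 121 121 120 120 120 120 120 120 120 122 122 167 168 164 164
150 170 168 167 163 147 150 176 176 170 150 120 172 120 139 121 121 164 167 164 162
155 165 163 166 167 147 125 173 104 117 118 118 119 108 112 121 122 163 165 210 165
160 162 163 162 163 148 121 163 156 158 159 161 160 201 161 161 121 159 163 165 163
165 164 164 163 166 144 103 185 185 186 186 186 1
[... 336 characters left out ...]
08 165 167 166 164
190 167 164 161 163 145 98 86 87 135 157 155 155 86 88 92 109 165 166 165 164
195 166 169 164 166 164 99 88 85 134 154 153 153 88 88 90 109 155 164 164 163
200 148 148 150 148 145 93 82 80 124 139 138 138 82 82 82 99 145 144 146 148
205 145 147 145 144 142 95 78 80 67 55 55 54 76 81 87 99 145 148 149 149
210 148 148 150 149 149 142 80 80 60 55 56 58 74 79 110 144 148 150 151 150
215 151 150 152 152 153 150 78 79 61 60 57 60 70 81 108 149 148 149 150 153
220 153 150 150 150 152 151 80 79 80 59 59 83 73 79 109 150 150 151 150 151
225 151 151 152 150 150 101 94 94 93 57 69 92 93 94 94 137 150 151 151 152
230 153 153 150 156 156 94 93 93 93 60 72 92 93 92 94 96 150 150 147 152
```

```bash
python3 -m creep '[[-1,[0,0,1],0],[-1,[0,0,2],0],[-1,[0,0,2.3],0],[-1,[0,0,2.6],0],[-1,[0,0,2.9],0],[-1,[0,0,3.2],0],[-1,[0,0,3.5],0],[-1,[0,0,3.7],0],[-1,[0,0,3.9],0],[-1,[0,0,3.9],0]]' ; python3 -c "
from h import *
go(476.3,-102.8,17,1.391)"
```

```text
clock: 16.9
eef_pos: [476.3, -103.0, 19.9]
eef_rot: [-3.141, -0.0, 1.393]
wrist_force: [1.0, -0.2, 0.2]
finger_gap: 0.6
finger_force: 0.0
t=16.90 shift [0.02 0.   0.29] roll 0.02 F [ 1.  -0.2  0.2] gap 0.6 0.0
```

```bash
python3 -m creep '[[-1,[0,0,0.1],0],[-1,[0,0,0.2],0],[-1,[0,0,0.3],0],[-1,[0,0,0.4],0]]'; python3 -m creep '[[-1,[0,0,0.1],0],[-1,[0,0,0.2],0]]'
```

```text
clock: 17.3
eef_pos: [476.6, -103.1, 16.7]
eef_rot: [3.141, 0.0, 1.393]
wrist_force: [-5.5, 1.4, 19.6]
finger_gap: 0.5
finger_force: 9.7
clock: 17.5
eef_pos: [477.1, -103.3, 16.2]
eef_rot: [3.14, 0.0, 1.393]
wrist_force: [-15.0, 3.5, 41.8]
finger_gap: 0.3
finger_force: 21.2
```

```bash
python3 -m creep '[[-1,[0,0,-0.5],0],[-1,[0,0,-2],0],[0,[0,0,-6],0],[0,[0,0,-10],0],[0,[0,0,-11],0],[0,[0,0,-11],0],[0,[0,0,-11],0]]'; python3 - <<'E'
from h import *
s=manip.read_state();p=manip.camera_params("wrist");w=manip.camera("wrist")[:,:,::-1].copy(); cv2.imwrite("pics/w9.png",w); g=cv2.cvtColor(w,cv2.COLOR_BGR2GRAY)
print(s["eef_pos"],proj("wrist",[[491,-22.5,134],[477,-102,38]],p).round(1).tolist())
m=((g<80)).astype(np.uint8); m[:40]=0; m[230:]=0; m[:,:200]=0; m[:,315:]=0
for c in cv2.findContours(m,0,1)[0]:
    if cv2.contourArea(c)<30: continue
    r=cv2.minAreaRect(c); x,y,ww,h=cv2.boundingRect(c); print(r,(x,y,ww,h)); print(" z134",onplane("wrist",[r[0]],134,p).round(1)," z38",onplane("wrist",[r[0]],38,p).round(1))
print("  ",*range(225,295,3))
for r in range(60,180,5): print(r,*g[r,225:295:3])
E
```

```text
clock: 18.2
eef_pos: [475.8, -102.9, 122.8]
eef_rot: [-3.14, -0.0, 1.393]
wrist_force: [0.1, 1.0, -0.8]
finger_gap: 36.8
finger_force: 0.0
[ 475.81827525 -102.88527432  122.84848794] [[258.1, 103.5], [258.1, 190.9]]
((258.0, 189.5), (15.0, 12.0), 90.0) (252, 182, 13, 16)
 z134 [[481.1 -77.2 134. ]]  z38 [[ 477.1 -100.5   38. ]]
   225 228 231 234 237 240 243 246 249 252 255 258 261 264 267 270 273 276 279 282 285 288 291 294
60 231 231 231 231 231 231 229 230 231 230 231 231 230 230 230 231 230 231 231 231 230 231 230 231
65 231 230 231 230 132 135 135 137 133 133 136 133 137 136 137 135 137 135 148 230 231 231 231 231
70 230 230 230 228 132 134 133 136 133 132 137 133 136 136 134 134 137 134 136 231 231 230 230 230
75 231 229 230 230 132 134 134 135 133 131 134 132 134 136 134 135 137 135 125 230 231 231 230 231
80 230 230 230 231 131 135 134 137 132 131 134 135 134 135 134 134 136 135 143 229 230 230 230 229
85 230 229 228 228 127 133 133 136 132 132 135 132 134 134 134 133 136 134 130 229 230 230 230 230
90 229 230 230 230 133 134 132 135 130 109 110 109 110 112 131 132 137 133 13
[... 969 characters left out ...]
168 164 162 164 170
145 170 167 167 167 194 168 179 176 172 166 128 128 121 163 122 155 165 156 220 167 186 163 184 166
150 164 163 162 165 172 170 173 203 168 167 166 168 167 168 144 158 125 121 164 164 165 163 164 167
155 163 164 163 164 166 113 114 229 201 187 189 187 188 188 187 186 106 114 164 165 167 163 163 169
160 169 168 165 164 167 118 95 94 91 125 164 152 154 116 94 92 103 115 163 164 166 164 164 166
165 165 160 164 161 165 114 92 90 91 122 163 162 162 115 90 91 108 118 164 166 166 164 163 166
170 167 165 162 161 159 111 95 89 90 128 162 160 159 113 92 93 103 115 166 168 166 164 164 167
175 167 164 162 161 159 123 100 91 89 113 162 159 159 114 90 92 105 114 168 167 165 165 161 165
```

```bash
python3 -c "
from h import *
go(491.2,-22,82,1.392)"; python3 -m creep '[[0,[0,0,-1.5],0],[0,[3,-0.05,-1.5],0],[0,[6,-0.05,-1.5],0],[0,[8.2,-0.05,-1.5],0],[0,[8.2,-0.05,-0.5],0],[0,[8.2,-0.05,1],0],[0,[8.2,-0.05,2.5],0],[0,[8.2,-0.05,3.7],0],[0,[8.2,-0.05,4.1],0],[0,[8.2,-0.05,4.1],0]]'; python3 -c "
from h import *
go(491.2,-22,82,1.392)"
```

```text
t=18.25 shift [8.23 0.1  4.06] roll 0.01 F [ 0.5 -0.4  0.2] gap 41.1 0.0
clock: 19.25
eef_pos: [490.0, -22.5, 82.3]
eef_rot: [-3.14, 0.0, 1.392]
wrist_force: [-0.1, -1.1, -0.2]
finger_gap: 47.3
finger_force: 0.0
t=19.25 shift [0.08 0.11 0.03] roll 0.0 F [-0.1 -1.1 -0.2] gap 47.3 0.0
```

Grip the carrier tab firmly and lift it a little.

```bash
python3 -m creep '[[0,[0.05,0.1,0],0],[-1,[0.05,0.1,0],0],[-1,[0.05,0.1,0],0],[-1,[0.05,0.1,0],0],[-1,[0.05,0.1,0],0],[-1,[0.05,0.1,0],0],[-1,[0.05,0.1,-0.5],0],[-1,[0.05,0.1,-1.5],0],[-1,[0.05,0.1,-3],0],[-1,[0.05,0.1,-3],0],[-1,[0.05,0.1,-3],0]]' 30; python3 - <<'E'
from h import *
go(491.2,-22,82,1.392)
# stand measurement with the top view, base plate outline
t=cv2.imread("pics/top0.png"); g=cv2.cvtColor(t,cv2.COLOR_BGR2GRAY)
print("    ",*range(146,184,2))
for r in range(160,232,3): print(r,*g[r,146:184:2])
E
```

```text
clock: 20.35
eef_pos: [491.5, -21.9, 113.2]
eef_rot: [3.141, 0.0, 1.392]
wrist_force: [0.8, 0.3, -3.8]
finger_gap: 11.9
finger_force: 30.0
t=20.35 shift [-0.01 -0.03  3.12] roll 0.01 F [ 0.8  0.3 -3.8] gap 11.9 29.99884307384491
     146 148 150 152 154 156 158 160 162 164 166 168 170 172 174 176 178 180 182
160 141 75 35 39 46 54 58 56 62 60 50 33 50 47 44 47 42 29 25
163 62 47 32 35 37 45 56 66 153 117 49 22 30 44 49 47 51 46 43
166 36 35 37 40 23 37 39 57 164 178 118 52 24 29 80 85 83 85 84
169 38 41 44 38 24 38 48 78 167 196 188 163 132 75 159 191 193 190 190
172 33 35 40 34 34 35 39 54 117 151 157 157 173 177 191 193 198 196 195
175 65 87 106 96 51 41 40 37 36 58 103 124 166 185 190 197 194 195 198
178 168 168 178 147 67 34 40 41 40 35 42 88 137 151 136 190 194 192 197
181 195 190 145 71 47 33 36 43 36 38 38 105 138 140 130 187 192 194 195
184 194 194 150 103 132 98 73 67 60 71 81 122 138 136 132 187 194 194 196
187 197 193 148 109 145 152 148 148 118 132 144 141 137 135 139 190 195 195 196
190 198 196 159 107 146 151 151 148 118 134 146 152 140 145 142 192 194 197 196
193 196 1
[... 330 characters left out ...]
 124 150 150 152 139 134 151 151 150 145 122 166 197 196 196
208 196 195 187 118 108 149 149 149 139 137 151 151 149 149 136 166 195 195 198
211 193 196 187 113 110 148 147 150 142 138 148 149 147 147 139 167 195 196 194
214 194 196 184 119 133 146 150 148 137 125 148 150 143 147 144 169 195 196 197
217 194 196 188 152 147 149 146 148 152 150 151 150 147 151 146 168 197 196 197
220 193 193 184 160 159 148 148 146 148 151 149 150 149 164 155 167 194 195 197
223 195 195 190 157 146 149 150 146 144 142 136 143 159 169 176 186 195 194 196
226 193 198 197 195 193 195 194 193 196 194 196 194 196 195 198 194 195 194 196
229 196 197 193 196 196 196 195 193 194 197 195 196 195 196 196 197 195 197 197
```

```bash
python3 -c "
from h import *
go(415,310,181,0.0)"; python3 -m creep '[[-1,[0,0,-1],0],[-1,[0,0,-2.5],0],[-1,[0,0,-4.5],0],[-1,[0,0,-6],0],[-1,[0,0,-6.8],0],[-1,[0,0,-6.8],1],[-1,[0,0,-6.8],2],[-1,[0,0,-6.8],3],[-1,[0,0,-6.8],4],[-1,[0,0,-6.8],5],[-1,[0,0,-6.8],5.5],[-1,[0,0,-6.8],5.5]]';python3 -c "
from h import *
go(415,310,181,0.0)"; 
```

```text
t=20.35 shift [ 31.31 -13.41  -6.79] roll 15.96 F [ 0.8  0.3 -3.8] gap 11.9 29.99884307384491
clock: 21.55
eef_pos: [491.2, -21.9, 180.7]
eef_rot: [-3.141, 0.0, 0.912]
wrist_force: [-0.0, -0.2, -3.3]
finger_gap: 11.7
finger_force: 30.0
t=21.55 shift [ 2.157e+01 -2.635e+01 -2.000e-02] roll 10.45 F [-0.  -0.2 -3.3] gap 11.7 29.99938577413559
```

```bash
python3 -m creep '[[-1,[1,-1.2,0],1],[-1,[3,-3.6,0],2],[-1,[5,-6.1,0],3.2],[-1,[7.5,-9.2,0],4.4],[-1,[10,-12.2,0],5.6],[-1,[12.5,-15.3,0],6.8],[-1,[15,-18.3,0],8],[-1,[17.5,-21.4,0],9],[-1,[19.5,-23.8,0],10],[-1,[21,-25.6,0],10.4],[-1,[21.6,-26.3,0],10.45],[-1,[21.6,-26.3,0],10.45]]';python3 - <<'E'
from h import *
import json
go(415,310,181,0.0)
s=manip.read_state();p=manip.camera_params("wrist");w=manip.camera("wrist")[:,:,::-1].copy(); cv2.imwrite("pics/w10.png",w)
json.dump([{k:(v.tolist() if hasattr(v,"tolist") else v) for k,v in p.items()},s["eef_pos"].tolist(),s["eef_rot"].tolist()],open("pics/w10.json","w"))
print(proj("wrist",[[490,310,168],[473,310,182],[514,310,184],[590,310,246]],p).round(1).tolist())
cv2.imwrite("pics/c10.png",cv2.resize(w[0:220,130:390],(709,600),interpolation=2))
E
```

```text
clock: 22.75
eef_pos: [415.2, 310.3, 180.7]
eef_rot: [3.141, 0.001, 0.004]
wrist_force: [0.7, -0.2, -3.7]
finger_gap: 11.6
finger_force: 30.0
t=22.75 shift [-0.02  0.03 -0.03] roll 0.04 F [ 0.7 -0.2 -3.7] gap 11.6 29.999168515205383
[[256.8, 115.6], [256.7, 140.8], [256.9, 79.4], [257.7, -74.1]]
```

View pics/c10.png

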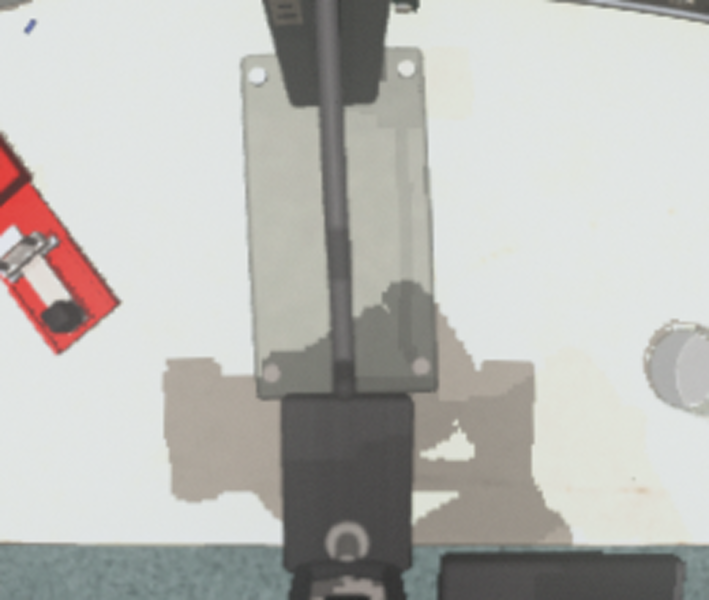

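The picture shows the stand base with corners at about (243,57), (423,50), (437,390) and (258,398) in the crop. The hook wire runs from (328,0) to its tip at about (343,390), directly above the front edge of the held block at (285–410, 395–570).

```bash
python3 - <<'E'
from h import *
import json
p,P,E=json.load(open("pics/w10.json"));T=R.from_euler("xyz",E)
f=lambda c:(np.array(c)+.5)/2.727-.5+[130,0]
b=onplane("wrist",f([[243,57],[423,50],[437,390],[258,398]]),10,p)
fr=b[2:].mean(0);bk=b[:2].mean(0);d=bk-fr
yaw=np.arctan2(d[1],d[0]);print(b.round(1).tolist(),"len",np.linalg.norm(d),"wid",np.linalg.norm(b[0]-b[1]),np.linalg.norm(b[2]-b[3]),"yaw",yaw)
print("origin from front/back",(fr+35*d/np.linalg.norm(d)).round(1),(bk-130*d/np.linalg.norm(d)).round(1))
h=onplane("wrist",f([[343,372]]),180,p);h2=onplane("wrist",f([[338.5,260]]),168,p);h3=onplane("wrist",f([[335,205]]),184-3,p)
print("hook pts",h.round(1),h2.round(1),h3.round(1))
bl=onplane("wrist",f([[283,396],[412,396],[285,568],[410,568]]),P[2]-82.3+20,p); print("block tool",T.inv().apply(bl-P).round(1).tolist())
E
```

```text
[[615.1, 357.9, 10.0], [618.4, 275.5, 10.0], [457.6, 268.3, 10.0], [453.6, 350.5, 10.0]] len 161.3530653706433 wid 82.54467279853156 82.23708924988671 yaw 0.04512872604944162
origin from front/back [490.5 311.   10. ] [486.9 310.8  10. ]
hook pts [[476.1 310.8 180. ]] [[504.8 312.2 168. ]] [[517.5 312.9 181. ]]
block tool [[49.3, -20.0, 62.3], [49.3, 21.8, 62.3], [-9.0, -20.4, 62.3], [-9.0, 22.1, 62.3]]
```

```bash
python3 -m creep '[[-1,[0,0.15,0],-0.3],[-1,[0,0.15,0],-0.48],[-1,[1,0.1,0],-0.48],[-1,[2,0.06,0],-0.48],[-1,[3,0.02,0],-0.48],[-1,[4,-0.03,0],-0.48],[-1,[5,-0.07,0],-0.48],[-1,[6,-0.1,0],-0.48],[-1,[6.8,-0.14,0],-0.48],[-1,[7.2,-0.16,0],-0.48],[-1,[7.2,-0.16,0],-0.48],[-1,[7.2,-0.16,0],-0.48]]';python3 - <<'E'
from h import *
go(488,312.1,181,0.045)
w=manip.camera("wrist")[:,:,::-1].copy(); cv2.imwrite("pics/w11.png",w);g=cv2.cvtColor(w,cv2.COLOR_BGR2GRAY)
print(proj("wrist",[[489,311.3,168],[472,311,182],[513,312.4,184]]).round(1).tolist())
print("    ",*range(232,284,3))
for r in range(100,260,6): print(r,*g[r,232:284:3])
E
```

```text
clock: 24.0
eef_pos: [487.4, 311.5, 181.0]
eef_rot: [3.141, 0.0, 0.043]
wrist_force: [0.2, 0.3, -3.9]
finger_gap: 11.9
finger_force: 30.0
t=24.00 shift [ 0.06 -0.06  0.  ] roll -0.03 F [ 0.2  0.3 -3.9] gap 11.9 29.998901188373566
[[256.4, 213.9], [255.8, 242.0], [256.3, 188.0]]
     232 235 238 241 244 247 250 253 256 259 262 265 268 271 274 277 280 283
100 171 170 169 170 169 168 151 94 105 92 165 164 165 164 157 156 156 155
106 169 171 170 169 170 166 148 93 108 92 167 166 165 167 166 160 141 108
112 170 170 170 168 166 167 155 93 105 93 167 167 165 164 164 121 105 113
118 169 168 170 168 167 167 153 93 107 90 133 114 112 115 113 110 103 114
124 167 168 167 166 166 153 114 92 105 85 114 114 112 112 114 113 104 112
130 116 118 118 115 114 114 111 92 105 83 110 113 111 110 112 112 102 103
136 114 114 113 113 111 111 110 90 105 83 111 111 110 111 113 111 101 110
142 115 114 113 110 109 111 110 71 78 69 99 101 100 99 98 100 99 99
148 100 81 78 79 80 77 75 69 75 65 76 77 72 70 76 76 73 97
154 93 78 80 79 78 77 75 66 75 64 75 72 70 71 75 75 73 98
160 92 79 77 78 80 76 75 67 73 65 73 69 7
[... 272 characters left out ...]
2 68 60 66 57 68 68 68 69 68 67 95 197
196 152 75 74 72 71 72 115 66 60 62 137 78 69 66 68 66 74 107
202 203 76 76 74 72 70 105 75 62 61 124 76 67 68 68 67 82 131
208 207 92 69 62 67 69 67 63 66 60 65 66 62 54 55 66 108 129
214 209 203 66 64 75 88 118 76 68 66 132 132 93 54 52 65 131 130
220 210 135 67 71 98 125 52 51 47 48 48 64 121 80 59 53 120 130
226 91 91 88 89 86 53 49 49 49 45 45 46 49 82 84 82 82 83
232 89 90 88 87 75 54 47 48 48 44 44 46 44 79 81 82 81 82
238 89 88 86 87 63 51 47 46 44 44 44 44 42 74 81 80 83 81
244 88 87 86 85 54 48 47 45 45 46 43 45 42 68 81 80 80 82
250 86 85 83 82 49 48 43 44 45 45 41 42 40 47 80 80 80 81
256 85 83 83 75 44 46 43 42 40 39 41 41 36 40 79 79 79 80
```

```bash
python3 -m creep '[[-1,[0.05,0,0.4],0],[-1,[0.05,0,0.8],0],[-1,[0.05,0,1.2],0],[-1,[0.05,0,1.6],0],[-1,[0.05,0,2],0],[-1,[0.05,0,2],0],[-1,[0.05,0,2],0]]'; python3 -m creep '[[-1,[0,0,0.3],0],[-1,[0,0,0.6],0],[-1,[0,0,0.9],0],[-1,[0,0,0.9],0],[-1,[0,0,0.9],0]]';
```

```text
clock: 24.75
eef_pos: [488.1, 311.5, 161.1]
eef_rot: [3.142, 0.0, 0.043]
wrist_force: [-0.8, 0.1, -3.7]
finger_gap: 11.6
finger_force: 30.0
clock: 25.25
eef_pos: [488.2, 311.5, 152.2]
eef_rot: [-3.141, -0.0, 0.042]
wrist_force: [0.9, 0.2, -1.8]
finger_gap: 11.9
finger_force: 30.0
```

```bash
python3 -m creep '[[-1,[0,0,0.3],0],[-1,[0,0,0.6],0],[-1,[0,0,0.6],0],[-1,[0,0,0.6],0]]'; python3 -m creep '[[-1,[0,0,0.2],0],[-1,[0,0,0.4],0],[-1,[0,0,0.6],0],[-1,[0,0,0.8],0],[-1,[0,0,1.05],0],[-1,[0,0,1.05],0],[-1,[0,0,1.05],0],[-1,[0,0,1.05],0]]'
```

```text
clock: 25.65
eef_pos: [488.1, 311.5, 146.2]
eef_rot: [-3.142, -0.0, 0.043]
wrist_force: [0.1, 0.6, -1.3]
finger_gap: 11.6
finger_force: 30.0
clock: 26.45
eef_pos: [488.2, 311.5, 135.7]
eef_rot: [-3.141, -0.0, 0.042]
wrist_force: [0.8, -0.0, 3.3]
finger_gap: 12.0
finger_force: 30.0
```

```bash
python3 -m creep '[[-1,[0,0,-0.2],0],[-1,[0,0,-0.4],0],[-1,[0,0,-0.6],0],[-1,[0,0,-0.8],0],[-1,[0,0,-1.03],0],[-1,[0,0,-1.03],0],[-1,[0,0,-1.03],0],[-1,[0,0,-1.03],0],[-1,[0,0,-1.03],0]]' 30; python3 -m creep '[[-1,[0,0,0],0],[-1,[0,0,0],0],[-1,[0,0,0],0]]' 4
```

```text
clock: 27.35
eef_pos: [488.1, 311.5, 145.8]
eef_rot: [3.142, 0.0, 0.042]
wrist_force: [0.9, 0.8, 0.9]
finger_gap: 12.3
finger_force: 30.0
clock: 27.65
eef_pos: [487.9, 311.5, 145.8]
eef_rot: [3.142, 0.0, 0.043]
wrist_force: [0.2, 0.4, -0.4]
finger_gap: 12.1
finger_force: 4.0
```

```bash
python3 -m creep '[[-0.6,[0,0,0],0],[-0.4,[0,0,0],0],[-0.3,[0,0,0],0],[-0.2,[0,0,0],0],[-0.2,[0,0,0],0],[-0.2,[0,0,-0.5],0],[-0.2,[0,0,-2],0],[-0.2,[0,0,-4],0],[-0.2,[0,0,-7],0],[-0.2,[0,0,-10],0],[-0.2,[0,0,-10],0],[-0.2,[0,0,-10],0]]'; python3 - <<'E'
from h import *
go(488,311,246,0.043)
t=manip.camera("side")[:,:,::-1]
cv2.imwrite("pics/s9.png",t)
w=manip.camera("wrist")[:,:,::-1].copy(); cv2.imwrite("pics/w12.png",w);g=cv2.cvtColor(w,cv2.COLOR_BGR2GRAY)
u=np.array([1,.045,0]);o=np.array([489,311.3,64])
print("exp tab top, block front L/R, coupon end, bar",proj("wrist",[o+[0,0,134],o+48*u+[0,22,20],o+48*u+[0,-22,20],o-124*u+[0,0,12]]).round(1).tolist())
print("    ",*range(220,296,4))
for r in range(120,280,6): print(r,*g[r,220:296:4])
E
```

```text
clock: 28.85
eef_pos: [488.1, 311.5, 246.2]
eef_rot: [-3.141, -0.001, 0.042]
wrist_force: [-0.0, 0.5, 0.0]
finger_gap: 37.8
finger_force: 0.0
t=28.85 shift [-0.01  0.05  0.02] roll -0.01 F [-0.   0.5  0. ] gap 37.8 0.0
exp tab top, block front L/R, coupon end, bar [[256.1, 201.9], [238.0, 136.5], [274.3, 138.0], [256.5, 262.7]]
     220 224 228 232 236 240 244 248 252 256 260 264 268 272 276 280 284 288 292
120 211 213 158 174 171 170 170 164 105 109 114 117 115 113 105 115 108 151 153
126 213 212 157 129 117 118 117 117 103 107 114 115 114 113 107 113 110 149 151
132 160 159 116 116 117 117 116 116 101 81 112 113 114 115 105 116 107 150 150
138 152 153 111 116 116 85 81 81 76 79 79 78 73 77 98 102 104 150 150
144 153 152 115 116 116 82 82 81 75 80 80 80 74 81 99 105 105 150 150
150 151 152 126 116 114 81 80 83 76 78 78 79 73 77 101 102 96 135 137
156 154 153 137 114 114 77 77 77 70 78 71 73 75 73 101 102 100 205 208
162 154 151 135 113 113 78 76 77 70 74 72 73 73 73 100 98 97 134 134
168 181 208 176 112 112 78 76 77 69 73 71 72 74 73 98 100 97 202 181
174 213 213 186 113 111 78 77 7
[... 587 characters left out ...]
0 100 83 131 130 115 79 90 143 150 150 147 84 87
228 94 71 151 211 211 187 100 103 130 127 95 77 91 144 151 152 149 54 86
234 92 62 86 125 125 108 117 105 55 54 63 77 92 121 124 127 82 50 61
240 74 58 82 124 124 111 110 103 59 54 66 75 122 130 125 124 83 48 49
246 55 56 81 128 123 119 108 102 99 90 76 71 130 114 116 112 58 48 48
252 52 51 115 119 120 122 82 102 100 99 98 94 111 120 116 117 58 45 45
258 49 50 124 119 118 125 86 99 122 148 98 102 123 127 123 123 62 63 41
264 46 77 124 119 118 122 114 123 120 110 116 124 114 117 112 121 61 68 41
270 46 114 125 114 118 117 122 124 109 112 112 116 111 118 114 110 64 65 42
276 43 119 121 120 109 108 111 118 111 123 120 122 115 120 117 102 65 67 56
```

```bash
python3 -m creep '[[-0.2,[0,0,0],0],[-0.2,[0,0,0],0],[-0.2,[0,0,0],0],[-0.2,[0,0,0],0],[-0.2,[0,0,0],0],[-0.2,[0,0,0],0],[-0.2,[0,0,0],0],[-0.2,[0,0,0],0],[-0.2,[0,0,0],0],[-0.2,[0,0,0],0],[-0.2,[0,0,0],0],[-0.2,[0,0,0],0]]'; python3 - <<'E'
from h import *
a=cv2.imread("pics/w12.png",0)[120:275,225:290].astype(int)
for i in range(4):
    b=cv2.cvtColor(manip.camera("wrist"),cv2.COLOR_RGB2GRAY)[120:275,225:290].astype(int)
    print(np.abs(a-b).mean().round(2),(np.abs(a-b)>25).sum()); a=b
E
```

```text
clock: 30.15
eef_pos: [488.1, 311.5, 245.9]
eef_rot: [3.142, 0.0, 0.042]
wrist_force: [-0.7, -0.2, -0.2]
finger_gap: 37.6
finger_force: 0.0
2.19 45
0.93 0
0.93 0
0.92 0
```

It hangs still, so I'm handing the job in.

```bash
python3 -c "
from cell import manip
print(manip.sign_off())"
```

```text
the job is handed in; nothing more can be done
None
```

The job is handed in at about 30 s: coupon clipped in against the end stop, carrier hung on the balance hook, tugged about 1 cm and released, hanging still with the arm clear; pressing the clip down briefly reached about 45 N at the fingertips (wrist limit 120 N; the 40 N limit is for the arm and gripper body), and sign-off gave no verdict.

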